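Line up the sample disc and trigger the code reader

TASK

Turn the white flat-edged sample disc on its turntable by its upright steel post until the flat lies against the sprung alignment bar. Then squeeze the trigger of the code reader that is clamped grip-up in the stand fully home, hold it in for about a second, and let it spring back out, leaving the disc lined up. Do not disturb the bottle, the dish or the tape roll.

Things in the scene. Friction and masses are not known exactly. Their poses are not given: they have to be found in the camera images.
- fixture: Turntable fixture, fixed to the worktop: aluminium base plate 190 x 150 x 12 mm (x from -75 to +115 mm of the origin, y +-75) that carries the disc, and on its +x end a grey guide block (38 mm high) with the alignment bar. Origin at table height on the disc's vertical axis; +x points from the disc to the alignment bar, z up.
- disc (a joint): Angle (rad) of the white sample disc about the fixture's vertical axis, counter-clockwise from above positive. 0 = flat squarely against the bar. It starts between 0.6 and 1.9: turn it clockwise. Light friction (about 1.5 N at the post); it stays where it is left, except that within 5 degrees or so of 0, either side, the sprung bar turns it home once nothing holds the post. Pushed further past 0, it has to be pushed back.
- disc_post (a point): Top centre of the upright round steel post by which the disc is turned: 14 mm diameter, 32 mm high (top 62 mm above the table), 42 mm from the disc's axis, 90 degrees counter-clockwise from the middle of the flat; a collar 22 mm wide, 4 mm high at its foot. With the disc lined up, the post lies towards the fixture's +y.
- flat_middle (a point): Middle of the flat's top edge, 50 mm from the axis; lined up, it lies towards the fixture's +x. The disc: white plastic, radius 60 mm, 10 mm thick, top face 30 mm above the table; flat 66 mm long with a striped paper label beside it. The disc cannot leave its axis.
- align_bar (a joint): Travel (m) of the sprung steel alignment bar (96 mm long, 14 x 18 mm, top 32 mm above the table) towards the disc. About 0.0005 while it rests on the disc's round rim, about 0.0105 when it lies fully on the flat. Its spring (about 2.5 N) pushes it towards the disc; nobody needs to touch it.
- reader: Pistol-shaped code reader fixed upside down in a bench stand, its black grip standing straight up. Origin at table height under the grip's centre; z up, +y the way of the nose (roughly to the disc, about 0.22 m away). Grip 26 mm (x) by 30 mm (y), top 190 mm high. Base plate 100 x 110 x 10 mm. The nose ends at y = +65 mm and the head, cheeks and clamp knobs (x to +-40 mm) stay below 105 mm.
- trigger (a joint): Angle (rad) of the trigger: 0 = out, 0.22 = squeezed to its stop. Grey lever 20 mm wide, 70 mm long, 9 mm thick on the grip's +y side, hinged at its lower end (reader's y +20 mm, 108 mm high), free end up (177 mm high). Squeezing moves the free end towards the grip (reader's -y). A spring returns it: at the pad about 2 N at rest, 5.5 N at the stop.
- trigger_pad (a point): Middle of the trigger's front face, where a finger presses: at rest 37 mm from the grip's centre line along the reader's +y, 165 mm above the table; it moves about 12 mm when fully squeezed. Across trigger and back of the grip there are 52 mm at rest and 40 mm fully squeezed.
- grip_back (a point): Middle of the grip's back face at the same height: 15 mm from the grip's centre line along the reader's -y, 165 mm above the table.
- ethanol_bottle: Bystander: clear bottle with a blue cap, 56 mm diameter, 104 mm high, origin at its underside; stands beyond the fixture.
- petri_dish: Bystander: round lidded dish, 89 mm diameter, 15 mm high, origin at its underside; lies near the front edge.
- tape_roll: Bystander: roll of tape lying flat, 90 mm diameter, 19 mm high, origin at its underside; lies near the front edge.

How it is judged (in metres and radians):
On the way, in this order (a step that is already met when the one before it is completed fails the run):
1. the disc's flat lies against the alignment bar (value of joint align_bar above 0.008 m and value of joint disc between -0.07 and 0.07 rad), for 0.2 s.
2. with the disc lined up, the trigger is squeezed home and held (all of step 1 and value of joint trigger above 0.18 rad), for 0.5 s.
At the end, for the whole second after the job is handed in: The disc is within 0.07 rad (4 degrees) of square and the alignment bar has come more than 8 mm forward onto its flat; after having been squeezed past 0.18 rad for half a second, the trigger has sprung back to less than 0.03 rad (all of step 1 and value of joint trigger below 0.03 rad); the robot touches nothing.
It fails at once if the bottle is moved more than 20 mm (distance of ethanol_bottle from where it was at the start of the episode above 0.02 m).
It fails at once if the dish is moved more than 20 mm (distance of petri_dish from where it was at the start of the episode above 0.02 m).
It fails at once if the tape roll is moved more than 20 mm (distance of tape_roll from where it was at the start of the episode above 0.02 m).
It also fails if it takes over 51 s, if anything falls off the work surface, if the arm or the gripper's body presses on something with over 40 N, if the wrist force passes 120 N, or if a joint passes its speed limit or range.

ROBOT

A 6-joint arm with a two-finger parallel gripper is mounted at the origin on a cart in front of the work surface, level with it; the furniture and walls round the work are solid. World frame = base frame: x ahead of the robot, y to its left, z up, the work surface at z = 0. Lengths are in m, angles in degrees, forces in N, time in s.
With the tool pointing down it reaches from about 0.275 to 0.85 m from the base axis. Payload 19 kg.
Tool frame: the origin (TCP) lies midway between the tips of the shut fingers; the grasp point (between the pads) lies behind it (pinch_z is the z of the grasp point in the tool frame, in m); z points along the fingers, y is the line along which they close (so a half turn about z gives the same grasp; the last joint's range is limited). The gripper opens to 85 mm and grips with 20 to 120 N. Pads are 22 mm wide; open, the fingers measure 114 mm over their backs; the gripper's body (76 mm by 85 mm) begins 54 mm behind the grasp point. The pads swing forward as they close: fully open they stand 13 mm farther back than shut.
Start: joints at [67.953, 8.623, 82.357, -0, 89.026, -7.678], TCP at [0.143, 0.557, 0.231] pointing down, gripper open.
Joint ranges: [-160.23, 160.23], [-39.13, 120.54], [6.94, 153.29], [-79.49, 259.48], [9.18, 160.14], [-161.06, 161.06]. Speed limits (degrees/s): [108.29, 108.29, 127.2, 172.46, 172.46, 172.46].

INTERFACE

Orientations are given as a 3x3 rotation matrix whose columns are the frame's x, y, z axes.
In Python, from bench import observe, read_camera, camera_model, sign_off, pinch_z gives the robot as it stands.
- The arm moves only by the tool servo_tool, never from a script. Its argument "deltas" is a list of rows, each an object with "grip": the closure, from 0 (fully open) to 1 (shut); "dp": the shift along the tool's x, y, z each as a share of 0.8 m, from -1 to 1, a list of three; "dr": the turn, a rotation vector about the tool's x, y, z each as a share of pi/2 rad, from -1 to 1, a list of three. In form: [{"grip": grip, "dp": [x, y, z], "dr": [rx, ry, rz]}, ...]. A call has 1 to 5 rows; each row is the pose to reach, as a shift and turn from the pose commanded when the call began, along the tool's axes at that moment; what a row does not reach only later rows make up. A row lasts 1/8 s, in which the tool goes at most 62.5 mm and 10.7 degrees, less where a joint would pass 70% of its speed; a pose out of reach is approached as far as the arm can. A call with a number of a shift or a turn outside -1 to 1 is refused whole. A call with a gripper value outside its range is refused whole. The fingers move at their own pace and stop on an object; "force" is the grip in N (left out, the last holds). Time passes only in rows, so rows that repeat a pose let the fingers close. It gives the time, the measured TCP pose, the force, the opening and the grip force at its end, in the units of the state.
- observe(): the state, without advancing time (a new reading comes with each control period).
- read_camera(name): name is "side" or "top" or "wrist"; returns (picture, depth): 400x640x3 uint8, red, green, blue; 400x640 float32, m along the optical axis (not along the pixel's ray), 0 where there is no reading.
- camera_model(name): a dict with "fx", "fy", "cx", "cy" (pixels), "rvec" (rotation vector, rad) and "tvec" (3), from world to camera coordinates, as OpenCV has them. Camera axes: x right, y down, z forward; pixel columns grow to the right and rows downward; lengths in m; the calibration is good to about 2 mm. A picture is of the moment at which its call begins: read the wrist's pose just before it. camera_model takes no time and is no camera call; for the wrist camera it gives the pose at the moment of the call.
- sign_off(): hands the job in; it is judged then, once.
The state is a dict: "clock": time; "joint_pos": joint angles; "dq": joint speeds; "joint_efforts": joint torques, N m; "eef_pos": TCP position; "ee_rot": TCP orientation; "force": force on the tool from outside, world axes, zero at the start; "moment": the same for the moment, N m; "width": finger opening in m; "finger_force": force on a finger pad.
Only numpy, scipy, OpenCV 4.12 (cv2) and the standard library are available. Lean on these libraries where they do the work, as an engineer would, in place of code of your own. Each camera call takes 0.05 s, during which the arm holds its last target. There are 200 camera calls.

## Working session

There is one attempt and no reset: what is moved stays moved. The work goes in short steps, Python scripts to look and compute and a tool call to move; the robot and the scene stay as the last step left them, time stands still between calls to the robot, and variables do not carry over. Pictures are saved under pics/ and viewed, at most 10 in all, crops included, and the job is handed in when it is done.

Besides the shell and the picture viewer there is one more tool, called after "Request:" as name([rows], argument=value, ...), one row to a line, values as JSON. servo_tool: Moves the arm, as the interface text tells. Shift numbers are shares of 0.8 m and turn numbers shares of pi/2 rad, none past 1 either way. Its arguments: {"type":"object","properties":{"deltas":{"type":"array"},"force":{"type":"number"}},"required":["deltas"]}

```bash
mkdir -p pics
cat > h.py <<'E'
import numpy as np,cv2
from bench import *
def cam(n):
    m=camera_model(n);R=cv2.Rodrigues(np.array(m['rvec'],float))[0];return m,R,np.array(m['tvec'],float).ravel()
def ray(n,u,v,z,c=None):
    m,R,t=c or cam(n);d=R.T@np.array([(u-m['cx'])/m['fx'],(v-m['cy'])/m['fy'],1]);o=-R.T@t
    return o+d*(z-o[2])/d[2]
def proj(n,P,c=None):
    m,R,t=c or cam(n);q=R@np.array(P)+t;return m['fx']*q[0]/q[2]+m['cx'],m['fy']*q[1]/q[2]+m['cy']
def cloud(n,d,c=None):
    m,R,t=c or cam(n);v,u=np.mgrid[:400,:640]
    P=np.stack([(u-m['cx'])/m['fx']*d,(v-m['cy'])/m['fy']*d,d],-1);return (P-t)@R
E
python3 - <<'E'
from h import *
s=observe();print(s['eef_pos'],s['ee_rot'],s['width'],s['clock'],pinch_z)
a=[]
for n in('top','side'):
    p,d=read_camera(n);np.savez(n,p=p,d=d);cv2.imwrite(f'pics/{n}.png',p[...,::-1]);m,R,t=cam(n);print(n,-R.T@t,R[2])
E
```

```text
[0.1426103  0.55678975 0.23069466] [[-9.68728156e-01  2.48124087e-01 -4.43590725e-04]
 [ 2.48124434e-01  9.68727549e-01 -1.09590489e-03]
 [ 1.57798155e-04 -1.17169962e-03 -9.99999301e-01]] 0.08535504467823805 0.0 -0.0187
top [ 0.48991078 -0.02918521  1.16533401] [ 0.07392874  0.00454635 -0.99725316]
side [-0.06230445 -0.35047014  1.00754987] [ 0.56568177  0.27594185 -0.77708444]
```

View pics/top.png

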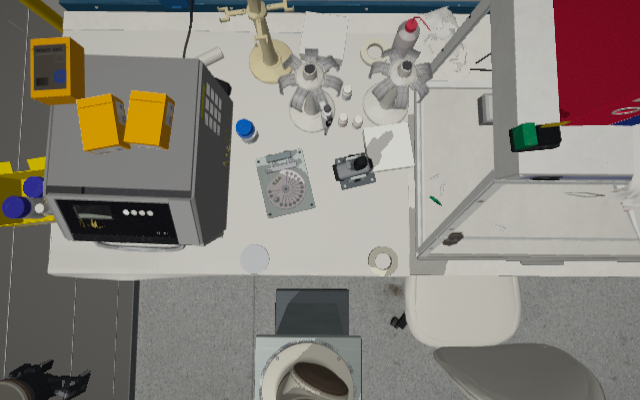

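View pics/side.png

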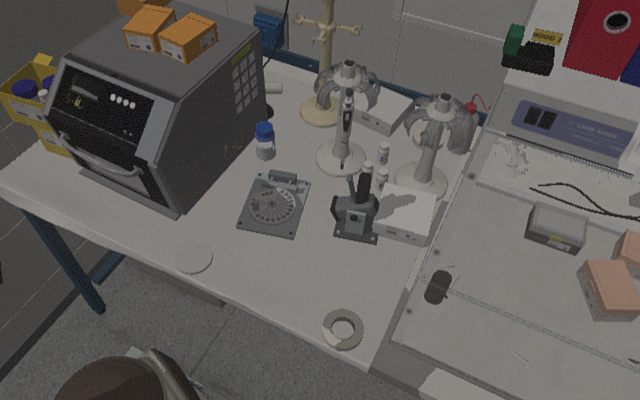

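The top view shows the fixture around (286,184), with the guide block at its upper end. The reader is at (355,168), the bottle at (247,130), the dish at (254,260) and the tape at (382,261). The side view shows the fixture at (273,205) and the grip at (364,185). I'll zoom in on both.

Run:
```python
from h import *
a=[]
for n,(x,y,w,h) in dict(top=(245,135,140,95),side=(230,150,160,105)).items():
    p=np.load(n+'.npz')['p'][y:y+h,x:x+w];a.append(cv2.resize(p,(int(290/h*w),290),interpolation=cv2.INTER_CUBIC));print(n,290/h)
W=max(i.shape[1] for i in a)
a=[np.pad(i,((0,0),(0,W-i.shape[1]),(0,0))) for i in a]
cv2.imwrite('pics/z1.png',np.vstack(a)[...,::-1])
z=np.load('top.npz');P=cloud('top',z['d'])
def box(x0,x1,y0,y1):return P[y0:y1,x0:x1].reshape(-1,3)
b=box(330,380,140,195);g=b[b[:,2]>.15];print('grip',len(g),g.mean(0),g.min(0),g.max(0))
b=box(250,320,140,220);g=b[(b[:,2]>.045)&(b[:,2]<.08)];print('post',len(g),g.mean(0),g.min(0),g.max(0))
g=b[(b[:,2]>.033)&(b[:,2]<.042)];print('block',len(g),g.mean(0),g.min(0),g.max(0))
print(ray('top',286,188,.03))
print('bottle',ray('top',247,128,.104))
```

```text
top 3.0526315789473686
side 2.761904761904762
grip 174 [ 0.64595235 -0.12553287  0.22030261] [ 0.48991078 -0.15369561  0.15297367] [ 0.66822659 -0.02918521  1.16533401]
post 20 [0.56479686 0.09964764 0.06237935] [0.55869365 0.09401112 0.05677417] [0.5705708  0.10584539 0.06820614]
block 432 [0.64074045 0.08238225 0.03584109] [0.53964733 0.01343261 0.03300521] [0.74106614 0.18102117 0.04197411]
[0.59716805 0.07091563 0.03      ]
bottle [0.76113977 0.17814636 0.104     ]
```

View pics/z1.png

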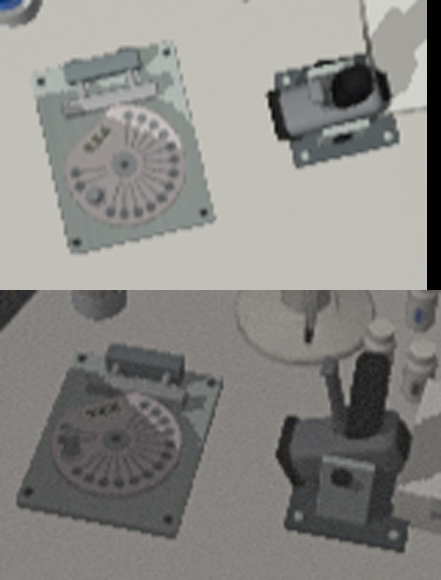

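The top crop shows the disc axis at (285.6,188.4), the post at (277,199) and the plate yaw at about +12°. The reader's nose is to the left and its yaw is about 14°. I'll measure the corners, then move.

```bash
cat >> h.py <<'E'
def delta(p,yaw=None):
    "dp, dr for TCP target p (world), tool y at world yaw deg, pointing down"
    s=observe();R=np.array(s['ee_rot']);dp=R.T@(np.array(p)-s['eef_pos'])/.8
    dr=np.zeros(3)
    if yaw is not None:
        a=np.radians(yaw);y=np.array([np.cos(a),np.sin(a),0]);z=np.array([0,0,-1.]);T=np.c_[np.cross(y,z),y,z]
        dr=cv2.Rodrigues(R.T@T)[0].ravel()/(np.pi/2)
    return np.round(dp,4),np.round(dr,4)
E
python3 - <<'E'
from h import *
c=lambda x,y:(245+x/3.053,135+y/3.053)
T={k:ray('top',*c(*v),.012)[:2] for k,v in dict(TL=(38,72),TR=(172,42),BL=(75,250),BR=(213,220)).items()}
print(T); f=(T['TL']+T['TR']-T['BL']-T['BR']);yw=np.degrees(np.arctan2(f[1],f[0]));l=(T['TL']-T['TR']+T['BL']-T['BR']);print(yw,np.degrees(np.arctan2(l[1],l[0]))-90,np.linalg.norm(f)/2,np.linalg.norm(l)/2)
print('axis',ray('top',*c(124,163),.03), sum(T.values())/4-.02*f/np.linalg.norm(f))
z=np.load('top.npz');P=cloud('top',z['d'])
m=(P[...,2]>.17)&(P[...,2]<.21)&(P[...,1]<-.05)&(P[...,1]>-.22)&(P[...,0]>.5)&(P[...,0]<.72);m&=z['p'].max(2)<80
g=P[m];print('grip top',len(g),g.mean(0),g.min(0),g.max(0))
a,b=[ray('top',*c(*v),.01)[:2] for v in((300,165),(397,140))];print('reader yaw',np.degrees(np.arctan2(*(a-b)[::-1]))-90,np.linalg.norm(a-b))
print('oven', P[100:245,200:235].reshape(-1,3)[lambda:0] if 0 else [ray('top',u,v,.35) for u,v in((190,243),(232,100))])
print(delta([.36,.12,.25],40),delta([.53,.06,.25],40))
E
```

```text
{'TL': array([0.6891617 , 0.16179927]), 'TR': array([0.72081448, 0.02693338]), 'BL': array([0.51014432, 0.12127744]), 'BR': array([ 0.54120271, -0.01608826])}
13.113313675655233 12.972333809176547 0.1841157101276653 0.13968064658287913
axis [0.59597826 0.07205673 0.03      ] [0.59585234 0.06894291]
grip top 101 [ 0.65452826 -0.1370894   0.18700391] [ 0.64303304 -0.15098505  0.17128881] [ 0.66807266 -0.11252737  0.19286771]
reader yaw 14.952700910336517 0.10078808726150298
oven [array([0.44691738, 0.24681105, 0.35      ]), array([0.76072869, 0.16455566, 0.35      ])]
(array([-0.3987, -0.4615, -0.0236]), array([-7.000e-04,  1.000e-04,  3.959e-01])) (array([-0.6232, -0.4814, -0.0236]), array([-7.000e-04,  1.000e-04,  3.959e-01]))
```

Request:
servo_tool([
  {"grip":0.5,"dp":[-0.4,-0.46,-0.024],"dr":[0,0,0.396]},
  {"grip":0.5,"dp":[-0.4,-0.46,-0.024],"dr":[0,0,0.396]},
  {"grip":0.5,"dp":[-0.4,-0.46,-0.024],"dr":[0,0,0.396]},
  {"grip":0.5,"dp":[-0.4,-0.46,-0.024],"dr":[0,0,0.396]},
  {"grip":0.5,"dp":[-0.4,-0.46,-0.024],"dr":[0,0,0.396]},
])

```text
clock: 0.72
eef_pos: [0.283, 0.2761, 0.2436]
ee_rot: [[-0.642, 0.766, 0.0], [0.766, 0.642, 0.0], [-0.0, 0.0, -1.0]]
force: [2.6, 1.1, 0.8]
width: 0.0432
finger_force: 0.0
```

```bash
python3 -c "
from h import *
print(observe()['joint_pos'],delta([.36,.12,.25],40),delta([.52,.085,.23],40))"
```

```text
[ 3.30974595e+01 -1.37186764e+01  1.02342649e+02 -7.54048810e-03
  9.13610515e+01 -6.86741318e+00] (array([-0.2114, -0.0515, -0.008 ]), array([ 0.0002,  0.0001, -0.0004])) (array([-0.3734,  0.0736,  0.0171]), array([ 0.0002,  0.0001, -0.0004]))
```

Request:
servo_tool([
  {"grip":0.5,"dp":[-0.21,-0.05,-0.008],"dr":[0,0,0]},
  {"grip":0.5,"dp":[-0.21,-0.05,-0.008],"dr":[0,0,0]},
  {"grip":0.5,"dp":[-0.373,0.074,0.017],"dr":[0,0,0]},
  {"grip":0.5,"dp":[-0.373,0.074,0.017],"dr":[0,0,0]},
  {"grip":0.5,"dp":[-0.373,0.074,0.017],"dr":[0,0,0]},
])

```text
clock: 1.35
eef_pos: [0.5112, 0.0905, 0.2307]
ee_rot: [[-0.642, 0.767, 0.0], [0.767, 0.642, 0.0], [-0.0, 0.0, -1.0]]
force: [0.4, 0.7, -0.4]
width: 0.0425
finger_force: 0.0
```

Run:
```python
from h import *
print(observe()['eef_pos'],camera_model('wrist'))
c=cam('wrist');p,d=read_camera('wrist');np.savez('wrist',p=p,d=d);cv2.imwrite('pics/w1.png',p[...,::-1])
print(-c[1].T@c[2],c[1][2],proj('w',[.565,.0996,.062],c),proj('w',[.596,.071,.03],c))
```

```text
[0.51115591 0.09045524 0.23070989] {'fx': 283.7242674469556, 'fy': 283.7242674469556, 'cx': 320.52439550788347, 'cy': 199.93275652048752, 'rvec': array([-2.69217205, -0.97744262, -0.14480564]), 'tvec': array([-0.45017148, -0.28509353,  0.30501085])}
[0.4639352  0.14651395 0.37451582] [ 0.18520219 -0.22006821 -0.9577422 ] (np.float64(361.2565668104073), np.float64(205.6973667167881)) (np.float64(360.69778886580593), np.float64(228.62814912852437))
```

View pics/w1.png

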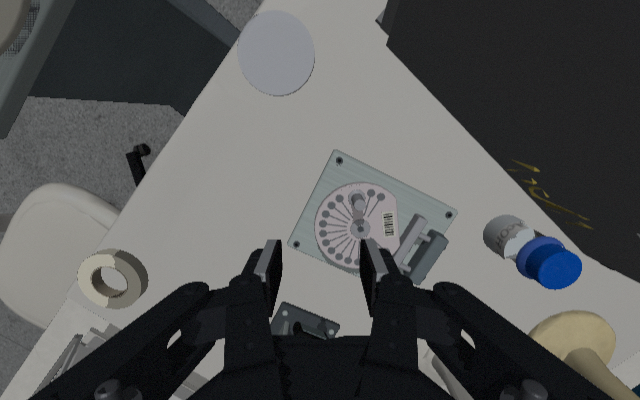

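The wrist view shows the post top at about (357,198), the disc axis at (361,228), the label and flat to the right, and the plate corners at (338,152), (457,214) and (289,244). That matches the top-view estimates within millimetres.

Run:
```python
from h import *
c=cam('wrist');z=np.load('wrist.npz');P=cloud('w',z['d'],c)
b=P[180:245,330:380].reshape(-1,3);g=b[(b[:,2]>.056)&(b[:,2]<.07)];print('post',len(g),g.mean(0),np.median(g,0))
print('post ray',ray('w',357,198,.062,c),'axis',ray('w',360.5,229,.03,c))
print([ray('w',*q,.012,c)[:2] for q in((338,151),(458,213),(288,245))])
g=z['p'];h=cv2.cvtColor(g,cv2.COLOR_RGB2HSV)
q=np.array([.565,.100,.0]);print(delta([.565,.100,.09],45),delta([.565,.100,.039],45))
```

```text
post 114 [0.56566937 0.09686457 0.06000538] [0.56558855 0.09679096 0.06015288]
post ray [0.558538   0.10062209 0.062     ] axis [0.59929356 0.06785663 0.03      ]
[array([0.51341312, 0.12419017]), array([0.69101778, 0.16480156]), array([ 0.54487134, -0.01852673])]
(array([-0.0276,  0.0575,  0.1724]), array([-0.0015, -0.0002, -0.0572])) (array([-0.0276,  0.0576,  0.2361]), array([-0.0015, -0.0002, -0.0572]))
```

Request:
servo_tool([
  {"grip":0.5,"dp":[-0.036,0.058,0.08],"dr":[0,0,0]},
  {"grip":0.5,"dp":[-0.036,0.058,0.16],"dr":[0,0,0]},
  {"grip":0.5,"dp":[-0.036,0.058,0.17],"dr":[0,0,0]},
  {"grip":0.5,"dp":[-0.036,0.058,0.17],"dr":[0,0,0]},
  {"grip":0.5,"dp":[-0.036,0.058,0.17],"dr":[0,0,0]},
])

```text
clock: 2.02
eef_pos: [0.564, 0.0996, 0.0965]
ee_rot: [[-0.643, 0.766, 0.002], [0.766, 0.643, -0.0], [-0.001, 0.001, -1.0]]
force: [-0.7, -0.1, 0.6]
width: 0.0428
finger_force: 0.0
```

```bash
python3 -c "
from h import *
print(observe()['eef_pos'],delta([.565,.098,.040],40))"
```

```text
[0.56403351 0.09960765 0.09654697] (array([-0.0022, -0.0005,  0.0707]), array([ 0.0008,  0.0007, -0.0001]))
```

Request:
servo_tool([
  {"grip":0.5,"dp":[-0.002,0,0.04],"dr":[0,0,0]},
  {"grip":0.5,"dp":[-0.002,0,0.069],"dr":[0,0,0]},
  {"grip":0.5,"dp":[-0.002,0,0.069],"dr":[0,0,0]},
  {"grip":0.9,"dp":[-0.002,0,0.069],"dr":[0,0,0]},
  {"grip":0.9,"dp":[-0.002,0,0.069],"dr":[0,0,0]},
], force=20)

```text
clock: 2.65
eef_pos: [0.5653, 0.0984, 0.0415]
ee_rot: [[-0.643, 0.766, 0.002], [0.766, 0.643, 0.0], [-0.001, 0.002, -1.0]]
force: [-1.1, -0.9, 8.4]
width: 0.0129
finger_force: 20.4
```

```bash
python3 -c "
from h import *
import math
s=observe();print(s['eef_pos'],s['width'],s['finger_force'],s['force'])
p=s['eef_pos'][:2]
for a in (129,120,111,103):
  q=np.array([.596,.070])+.042*np.array([math.cos(math.radians(a)),math.sin(math.radians(a))]);print(a,delta([*q,s['eef_pos'][2]],40)[0])"
```

```text
[0.56532536 0.09841628 0.04154769] 0.012905940933059027 20.383089780807495 [-1.09176163 -0.94688282  8.39434478]
129 [0.0006 0.0075 0.    ]
120 [-0.0002  0.0157  0.    ]
111 [-0.0022  0.0236  0.    ]
103 [-0.0051  0.0304  0.0001]
```

Request:
servo_tool([
  {"grip":0.9,"dp":[0,0,-0.004],"dr":[0,0,0]},
  {"grip":0.9,"dp":[0.0005,0.0075,-0.004],"dr":[0,0,0.07]},
  {"grip":0.9,"dp":[0,0.0157,-0.004],"dr":[0,0,0.14]},
  {"grip":0.9,"dp":[-0.002,0.0236,-0.004],"dr":[0,0,0.21]},
  {"grip":0.9,"dp":[-0.005,0.0304,-0.004],"dr":[0,0,0.3]},
])

```text
clock: 3.28
eef_pos: [0.5852, 0.111, 0.0429]
ee_rot: [[-0.221, 0.975, -0.002], [0.975, 0.221, -0.0], [0.0, -0.002, -1.0]]
force: [-6.2, -1.4, -5.4]
width: 0.0127
finger_force: 21.1
```

Run:
```python
from h import *
s=observe();print(s['eef_pos'],s['width'],s['force'])
for i in range(2): p,d=read_camera('top')
c=p[140:225,245:325];cv2.imwrite('pics/t2.png',cv2.resize(c,None,fx=6,fy=6,interpolation=cv2.INTER_CUBIC)[...,::-1])
s=observe();print(s['eef_pos'],s['force'])
```

```text
[0.58524404 0.11099047 0.04290384] 0.012690152765300937 [-6.19425184 -1.39161194 -5.35187077]
[0.58543815 0.11100412 0.0428683 ] [-4.51586547  0.98129148 -4.41459255]
```

Request:
servo_tool([
  {"grip":0.5,"dp":[0,0,0],"dr":[0,0,0]},
  {"grip":0.5,"dp":[0,0,0],"dr":[0,0,0]},
  {"grip":0.5,"dp":[0,0,-0.07],"dr":[0,0,0]},
  {"grip":0.5,"dp":[0,0,-0.14],"dr":[0,0,0]},
  {"grip":0.5,"dp":[0.0,0,-0.22],"dr":[0,0,0]},
])

```text
clock: 4.0
eef_pos: [0.5854, 0.1108, 0.2195]
ee_rot: [[-0.226, 0.974, 0.0], [0.974, 0.226, -0.0], [-0.0, 0.0, -1.0]]
force: [1.0, -0.4, -0.8]
width: 0.043
finger_force: 0.0
```

Run:
```python
from h import *
s=observe();print(s['eef_pos'],s['width'],s['force'],s['joint_pos'])
c=cam('wrist');p,d=read_camera('wrist');np.savez('wrist2',p=p,d=d,R=c[1],t=c[2]);cv2.imwrite('pics/w2.png',p[...,::-1])
print(proj('w',[.596,.07,.03],c),proj('w',[.6545,-.137,.19],c))
# grip standoff: side view for height/yaw of grip
```

```text
[0.58544245 0.11081348 0.21954014] 0.04298882454321923 [ 1.01474575 -0.37679188 -0.75434065] [ 3.31595990e+00  1.13315433e+01  8.05481527e+01 -6.27212330e-03
  8.81051452e+01 -9.76157318e+00]
(np.float64(321.3732895600114), np.float64(211.77942505267913)) (np.float64(333.00885826964145), np.float64(489.68018667366994))
```

View pics/w2.png

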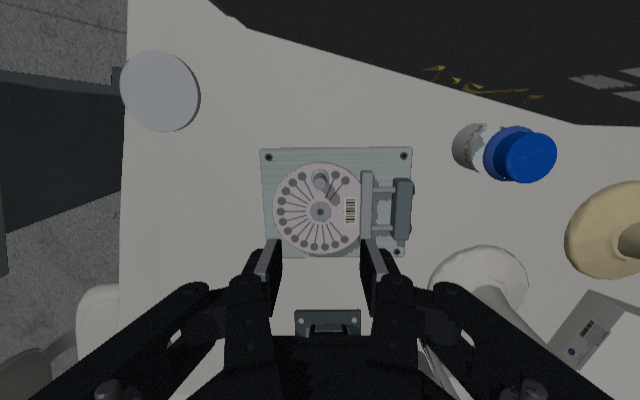

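The disc is lined up: the bar lies along the flat at (367,205), the label stands upright at (350,210), and the post at (320,178) is straight above the axis at (320,211). The reader's plate edge at (295–361,311) is parallel to the image, so its yaw is about 13–14°. Next I'll move above the reader.

```bash
python3 -c "
from h import *
print(delta([.62,.0,.30],58),delta([.653,-.132,.30],104))"
```

```text
(array([-0.1446,  0.0092, -0.0885]), array([ 0.006 ,  0.0039, -0.4991])) (array([-0.3146,  0.012 , -0.0882]), array([ 0.0043,  0.0064, -1.0102]))
```

Request:
servo_tool([
  {"grip":0,"dp":[-0.06,0.005,-0.085],"dr":[0,0,-0.12]},
  {"grip":0,"dp":[-0.13,0.009,-0.09],"dr":[0,0,-0.24]},
  {"grip":0,"dp":[-0.2,0.01,-0.09],"dr":[0,0,-0.36]},
  {"grip":0,"dp":[-0.26,0.012,-0.09],"dr":[0,0,-0.48]},
  {"grip":0,"dp":[-0.315,0.012,-0.09],"dr":[0,0,-0.6]},
])

```text
clock: 4.68
eef_pos: [0.652, -0.1348, 0.2899]
ee_rot: [[-0.91, 0.415, 0.001], [0.415, 0.91, -0.001], [-0.001, -0.0, -1.0]]
force: [0.9, 1.1, -0.2]
width: 0.0852
finger_force: 0.0
```

```bash
python3 -c "
from h import *
print(delta([.653,-.132,.30],104))"
```

```text
(array([ 0.0004,  0.0037, -0.0126]), array([-3.000e-04,  6.000e-04, -4.277e-01]))
```

Request:
servo_tool([
  {"grip":0,"dp":[0,0.003,-0.012],"dr":[0,0,-0.428]},
  {"grip":0,"dp":[0,0.003,-0.012],"dr":[0,0,-0.428]},
  {"grip":0,"dp":[0,0.003,-0.012],"dr":[0,0,-0.428]},
  {"grip":0,"dp":[0,0.003,-0.012],"dr":[0,0,-0.428]},
  {"grip":0,"dp":[0,0.003,-0.012],"dr":[0,0,-0.428]},
])

```text
clock: 5.3
eef_pos: [0.6528, -0.1304, 0.2994]
ee_rot: [[-0.972, -0.236, 0.001], [-0.236, 0.972, -0.0], [-0.0, -0.0, -1.0]]
force: [-0.6, -0.1, 0.3]
width: 0.085
finger_force: 0.0
```

Run:
```python
from h import *
s=observe();print(s['eef_pos'],np.degrees(np.arctan2(s['ee_rot'][1][1],s['ee_rot'][0][1])))
c=cam('wrist');p,d=read_camera('wrist');np.savez('wrist3',p=p,d=d);cv2.imwrite('pics/w3.png',p[...,::-1])
print([proj('w',q,c) for q in([.6545,-.137,.19],[.645,-.1,.17])])
P=cloud('w',d,c)
m=(abs(P[...,0]-.65)<.06)&(abs(P[...,1]+.13)<.06)
for n,lo,hi in(('top',.184,.197),('trig',.168,.180)):
    g=P[m&(P[...,2]>lo)&(P[...,2]<hi)]
    if len(g): print(n,len(g),g.mean(0),g.min(0),g.max(0),cv2.minAreaRect(g[:,:2].astype('f4')*1000))
t=np.load('top.npz');Q=cloud('top',t['d']);g=Q[(abs(Q[...,0]-.65)<.05)&(abs(Q[...,1]+.13)<.06)&(Q[...,2]>.185)&(Q[...,2]<.2)];print(len(g),g.mean(0),cv2.minAreaRect(g[:,:2].astype('f4')*1000))
```

```text
[ 0.65279813 -0.13035224  0.29944298] 103.66242105002979
[(np.float64(313.1806911119315), np.float64(197.06494143668493)), (np.float64(352.014681789844), np.float64(190.97047593216288))]
top 666 [ 0.65274596 -0.14031598  0.18931101] [ 0.6404946  -0.15429144  0.18415765] [ 0.66745848 -0.12614256  0.19272571] ((654.0326538085938, -140.3264617919922), (25.512235641479492, 26.479694366455078), 13.830163955688477)
trig 357 [ 0.64455101 -0.11553395  0.17576336] [ 0.6357296  -0.15544767  0.16807673] [ 0.65604936 -0.09891151  0.17992488] ((648.6507568359375, -127.3436279296875), (19.70819664001465, 55.73480224609375), 7.844028949737549)
81 [ 0.65677611 -0.1385722   0.18916177] ((657.170654296875, -137.8516082763672), (21.70819091796875, 26.21965980529785), 1.0971540212631226)
```

View pics/w3.png

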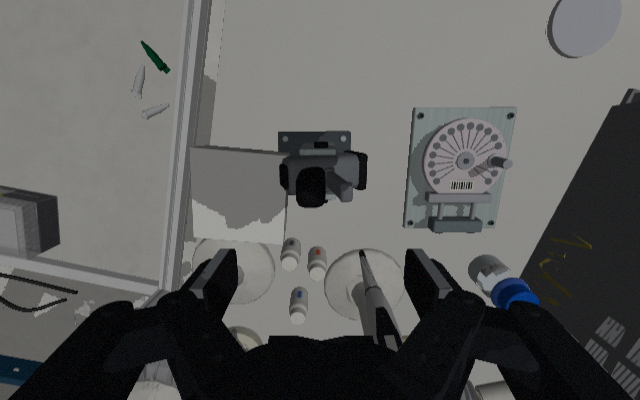

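The grip top is at (311,187) with the trigger at (342,185) to its right, both centred between the fingers. The grip centre measures (0.654, -0.140) at z 0.19 with yaw 13.8°, and its size matches. The disc is still lined up. Descending and squeezing.

Request:
servo_tool([
  {"grip":0,"dp":[0,-0.006,0.05],"dr":[0,0,0]},
  {"grip":0,"dp":[0,-0.006,0.1],"dr":[0,0,0]},
  {"grip":0,"dp":[0,-0.006,0.15],"dr":[0,0,0]},
  {"grip":0,"dp":[0,-0.006,0.193],"dr":[0,0,0]},
  {"grip":0,"dp":[0,-0.006,0.193],"dr":[0,0,0]},
])

```text
clock: 5.98
eef_pos: [0.6529, -0.1347, 0.1425]
ee_rot: [[-0.972, -0.234, -0.004], [-0.234, 0.972, 0.001], [0.004, 0.002, -1.0]]
force: [-0.2, 0.2, 0.7]
width: 0.0854
finger_force: 0.0
```

Request:
servo_tool([
  {"grip":0.3,"dp":[0,0,0],"dr":[0,0,0]},
  {"grip":0.4,"dp":[0,0,0],"dr":[0,0,0]},
  {"grip":0.5,"dp":[0,0,0],"dr":[0,0,0]},
  {"grip":0.6,"dp":[0,0,0],"dr":[0,0,0]},
  {"grip":0.7,"dp":[0,0,0],"dr":[0,0,0]},
], force=30)

```text
clock: 6.6
eef_pos: [0.6544, -0.1354, 0.1461]
ee_rot: [[-0.972, -0.235, 0.002], [-0.235, 0.972, -0.001], [-0.002, -0.001, -1.0]]
force: [-0.1, -0.8, 8.3]
width: 0.037
finger_force: 32.4
```

Request:
servo_tool([
  {"grip":0.7,"dp":[0,0,0],"dr":[0,0,0]},
  {"grip":0.7,"dp":[0,0,0],"dr":[0,0,0]},
  {"grip":0.7,"dp":[0,0,0],"dr":[0,0,0]},
  {"grip":0.7,"dp":[0,0,0],"dr":[0,0,0]},
  {"grip":0.7,"dp":[0,0,0],"dr":[0,0,0]},
])

```text
clock: 7.22
eef_pos: [0.6544, -0.1354, 0.1461]
ee_rot: [[-0.972, -0.235, 0.002], [-0.235, 0.972, -0.001], [-0.002, -0.001, -1.0]]
force: [-0.1, -1.6, 8.0]
width: 0.0367
finger_force: 32.4
```

Run:
```python
from h import *
s=observe();print(s['width'],s['finger_force'],s['force'])
o=[]
for n,(x,y,w,h) in dict(top=(245,135,140,95),side=(230,150,140,95)).items():
    p,_=read_camera(n);o.append(cv2.resize(p[y:y+h,x:x+w],None,fx=3,fy=3,interpolation=cv2.INTER_CUBIC))
cv2.imwrite('pics/sq.png',np.vstack(o)[...,::-1])
```

```text
0.03671525808847233 32.38369166851044 [-0.11784424 -1.59520372  7.98721536]
```

View pics/sq.png

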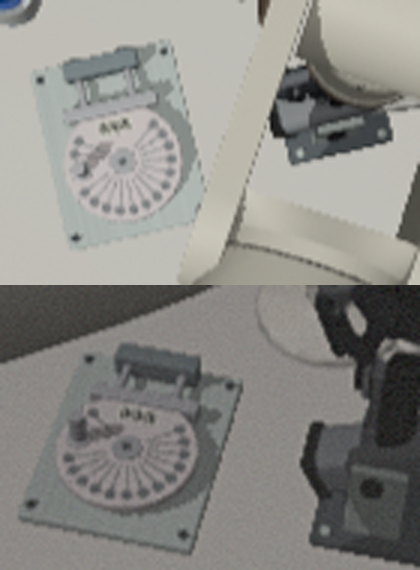

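The disc is aligned, with the bar on the flat at (110,108) in the upper crop, and the fingers are clamped around the grip. A steady 32 N at 37 mm means the trigger is on its stop. I'll hold a little longer, then release.

Request:
servo_tool([
  {"grip":0.7,"dp":[0,0,0],"dr":[0,0,0]},
  {"grip":0.7,"dp":[0,0,0],"dr":[0,0,0]},
  {"grip":0,"dp":[0,0,0],"dr":[0,0,0]},
  {"grip":0,"dp":[0,0,0],"dr":[0,0,0]},
  {"grip":0,"dp":[0,0,0],"dr":[0,0,0]},
])

```text
clock: 7.95
eef_pos: [0.654, -0.1352, 0.1447]
ee_rot: [[-0.972, -0.236, -0.0], [-0.236, 0.972, -0.001], [0.0, -0.0, -1.0]]
force: [0.2, -0.3, 0.0]
width: 0.0852
finger_force: 0.0
```

Request:
servo_tool([
  {"grip":0,"dp":[0,0,-0.05],"dr":[0,0,0]},
  {"grip":0,"dp":[0,0,-0.12],"dr":[0,0,0]},
  {"grip":0,"dp":[0,0,-0.19],"dr":[0,0,0]},
  {"grip":0,"dp":[0,0,-0.19],"dr":[0,0,0]},
  {"grip":0,"dp":[0,0,-0.19],"dr":[0,0,0]},
])

```text
clock: 8.57
eef_pos: [0.6539, -0.1351, 0.2963]
ee_rot: [[-0.972, -0.236, -0.0], [-0.236, 0.972, -0.0], [0.0, -0.0, -1.0]]
force: [0.6, -0.7, 0.0]
width: 0.0854
finger_force: 0.0
```

Run:
```python
from h import *
s=observe();print(s['eef_pos'],s['width'],s['force'],s['clock'])
p,d=read_camera('wrist');cv2.imwrite('pics/w4.png',p[...,::-1])
```

```text
[ 0.65389537 -0.13506177  0.29633247] 0.08544513339531977 [ 0.63735498 -0.74007152  0.0183304 ] 8.575
```

View pics/w4.png

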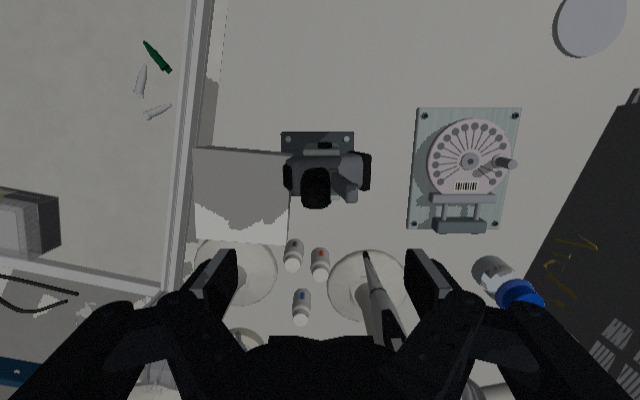

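The trigger is back out at (347,186), away from the grip at (316,187), as it was at the start. The disc is lined up at (470,160) and nothing is being touched, so I'm handing in.

```bash
python3 -c "
from bench import *
print(sign_off())"
```

```text
the job is handed in; nothing more can be done
None
```

The job is handed in at about 8.6 s on the clock, with no verdict returned: the disc's flat lies against the alignment bar, the trigger was held on its stop for over a second and sprang back out, and the arm stands clear with no contact with the bottle, dish or tape roll.

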